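# Fit the turning handle on the strip bender

## Robot

A 6-joint arm with a two-finger parallel gripper is mounted at the origin on the work surface; the furniture and walls round the work are solid. World frame = base frame: x ahead of the robot, y to its left, z up, the work surface at z = 0. Lengths are in m, angles in rad, forces in N, time in s.
With the tool pointing down it reaches from about 0.275 to 0.825 m from the base axis. Payload 5.2 kg.
Tool frame: the origin (TCP) lies midway between the tips of the shut fingers; the grasp point (between the pads) lies 19 mm behind it; z points along the fingers, y is the line along which they close (so a half turn about z gives the same grasp; the last joint's range is limited). The gripper opens to 93 mm and grips with 3 to 60 N. Pads are 15 mm wide; open, the fingers measure 128 mm over their backs; the gripper's body (75 mm by 188 mm) begins 65 mm behind the grasp point.
Start: joints at [-1.488, 0.259, 1.535, -0, 1.348, -0.203], TCP at [0.155, -0.528, 0.219] pointing down, gripper open.
Joint ranges: [-3.14, 3.14], [-0.91, 2.08], [0.19, 2.58], [-1.22, 4.36], [0.22, 2.71], [-3.12, 3.12]. Speed limits (rad/s): [2.57, 2.57, 3.14, 3.14, 3.14, 3.14].

## Interface

Orientations are given as a unit quaternion [w, x, y, z].
In Python, from plant import sensors, snapshot, workorder gives the robot as it stands.
- The arm moves only by the shell command python3 -m pendant 'ROWS' [FORCE]. ROWS is JSON, a list of rows, each a list of 7 numbers: the finger opening in mm, from 0 to 93, then the shift along the tool's x, y, z scaled (see below), then the turn, a rotation vector about the tool's x, y, z scaled (see below). A call has 1 to 5 rows; each row shifts and turns the commanded pose from where the row before left it, along the tool's axes as they then stand; what a row does not reach is not made up. The controller multiplies each number of a shift by 300 mm and each number of a turn by 120 degrees. A row lasts 1/10 s, in which the tool goes at most 50 mm and 8.59 degrees, less where a joint would pass 70% of its speed; a pose out of reach is approached as far as the arm can. A call with a number of a shift or a turn outside -1 to 1 is refused whole. A call with a gripper value outside its range is refused whole. The fingers move at their own pace and stop on an object; FORCE is the grip in N (left out, the last holds). Time passes only in rows, so rows that do not move let the fingers close. It gives the time, the measured TCP pose, the force, the opening and the grip force at its end, in the units of the state.
- sensors.get_state(): the state, without advancing time (a new reading comes with each control period).
- snapshot(name): name is "scene" or "top" or "wrist"; returns a dict with "color" (384x512x3 uint8, red, green, blue), "fx", "fy", "cx", "cy" (pixels), "rvec" (rotation vector, rad) and "tvec" (3), from world to camera coordinates, as OpenCV has them. Camera axes: x right, y down, z forward; pixel columns grow to the right and rows downward; lengths in m; the calibration is good to about 2 mm. The wrist camera is an equidistant fisheye: a pixel r from the principal point sees the ray r / f radians off the axis. A picture is of the moment at which its call begins. There is no depth.
- workorder.sign_off(): hands the job in; it is judged then, once.
The state is a dict: "time": time; "joints": joint angles; "qvel": joint speeds; "joint_efforts": joint torques, N m; "position": TCP position; "ee_rot": TCP orientation; "wrist_force": force on the tool from outside, world axes, zero at the start; "torque": the same for the moment, N m; "gripper_width": finger opening in m; "finger_force": force on a finger pad.
Only numpy, scipy, OpenCV 4.12 (cv2) and the standard library are available. Lean on these libraries where they do the work, as an engineer would, in place of code of your own. Each camera call takes 0.05 s, during which the arm holds its last target. There are 200 camera calls.

## Task

Fit the turning handle with the square hole onto the square shaft of the little strip bender: turn it so that its square hole matches the shaft and seat it fully home on the collar, then let go. Leave the similar handle with the round hub and round hole lying where it is.

Things in the scene. Friction and masses are not known exactly. Their poses are not given: they have to be found in the camera images.
- bender: Small strip bender, fixed to the table. Base plate 80 x 120 x 12 mm (y -45 to +75), grey gear housing 64 x 64 mm, top at z 50, on it a round collar 42 mm wide, top at z 56, with the upright square shaft. On the +y side two rollers, top at z 44. Origin: on the table, on the shaft's axis; z up; x and y square to the shaft's flats.
- shaft_seat (a point): Middle of the collar's top, on the shaft's axis, 56 mm over the table; axes as the bender's. The shaft, which does not turn, is 25 x 25 mm square up to 14 mm above this point, then tapers evenly to a 9 x 9 mm tip 38 mm above it. A handle fully home has its origin here, its yaw the bender's plus any multiple of 90 degrees.
- square_handle: The right handle: dark steel square hub 46 x 46 x 36 mm, square hole 28 x 28 mm right through; two 12 mm thick arms along +x and -x, centred 18 mm up, each with a 20 mm black ball; 144 mm long, 0.3 kg, balanced. Origin: centre of the hub's underside; z up; flats square to x and y. Lies flat and loose, hole upright; grip the hub across its free flats (along y).
- round_handle: The wrong handle: same arms, balls and length, but a round hub 46 mm wide and 36 mm high with a round 20 mm hole, which does not go over the shaft. Origin: centre of the hub's underside; arms along x. Lies flat and loose on the table and shall stay there.

How it is judged:
At the end, for the whole second after the job is handed in: The square-holed handle sits at rest on the bender's square shaft, released: its underside within 5 mm of the collar, within 10 mm of the shaft's axis, upright within 10 degrees and square to the shaft (any of the four ways round) within 11 degrees (z of square_handle in the frame of shaft_seat between -0.005 and 0.005 m and horizontal distance between square_handle and shaft_seat below 0.01 m and angle between square_handle's own z axis and vertical below 0.175 rad and (angle between the x axis of square_handle and the x axis of bender, either way round below 0.2 rad or angle between the x axis of square_handle and the y axis of bender, either way round below 0.2 rad) and linear speed of square_handle below 0.02 m/s); the robot touches nothing.
It fails at once if the round-hubbed handle is moved more than 40 mm from where it lay (distance of round_handle from where it was at the start of the episode above 0.04 m).
It also fails if it takes over 35 s, if anything falls off the work surface, if the arm or the gripper's body presses on something with over 40 N, if the wrist force passes 120 N, or if a joint passes its speed limit or range.

## Working session

There is one attempt and no reset: what is moved stays moved. The work goes in short steps, Python scripts to look and compute and a shell command to move; the robot and the scene stay as the last step left them, time stands still between calls to the robot, and variables do not carry over. Pictures are saved under pics/ and viewed, at most 10 in all, crops included, and the job is handed in when it is done.

```bash
ls; mkdir -p pics; python3 - <<'E'
from plant import sensors, snapshot
import cv2,numpy as np
ims=[]
for n in("scene","top"):
    s=snapshot(n);cv2.imwrite(f"pics/{n}0.png",s["color"][:,:,::-1]);np.savez(f"pics/{n}0.npz",**s)
    print(n,s["fx"],s["cx"],s["cy"],s["rvec"],s["tvec"])
print(sensors.get_state())
E
```

```text
pics
scene 457.9889453355265 261.50563404037604 189.4174803491559 [ 0.93024054 -2.31820625  1.22706466] [0.34410624 0.24613118 0.6635737 ]
top 432.0786020742088 252.08943036689703 183.52885962559606 [ 2.19393807 -2.20603904  0.09640536] [-0.0505491   0.50403614  0.89811926]
{'time': 0.1, 'joints': array([-1.48779564e+00,  2.59264436e-01,  1.53599755e+00,  1.38543403e-05,
        1.34797981e+00, -2.02767630e-01]), 'qvel': array([ 0.00020996, -0.00157558, -0.003034  , -0.00018153,  0.00109611,
        0.0013053 ]), 'joint_efforts': array([ 3.50052265e-03, -4.38209581e+01, -2.84643352e+01,  7.22112134e-02,
        3.61887133e-02, -5.90912919e-05]), 'position': array([ 0.15504443, -0.52717564,  0.2178943 ]), 'ee_rot': array([-8.22687805e-04,  9.89809296e-01,  1.42396900e-01,  5.60911648e-05]), 'wrist_force': array([ 0.11086248, -0.25740612,  0.06934321]), 'torque': array([-0.01408118, -0.01007618, -0.03528636]), 'finger_force': 0.0, 'gripper_width': 0.09287536178596631}
```

View pics/top0.png

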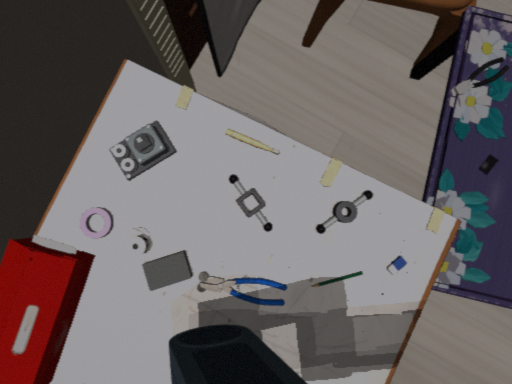

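View pics/scene0.png

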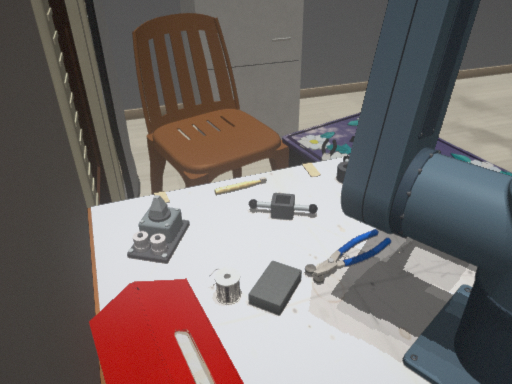

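The top view shows the bender near (145,148) with its rollers toward (120,158), the square handle at (251,202) with balls at (234,179) and (268,227), and the round handle at (345,211). The scene view agrees. Next I measure these points.

```bash
cat >h.py <<'E'
import cv2,numpy as np
def ray(s,px,fish=False):
    R=cv2.Rodrigues(np.array(s["rvec"],float))[0];t=np.array(s["tvec"],float)
    v=np.array([(px[0]-s["cx"])/s["fx"],(px[1]-s["cy"])/s["fy"]]);r=np.hypot(*v)
    d=np.array([*v,1.]) if not fish else np.array([*(v*np.sin(r)/max(r,1e-9)),np.cos(r)])
    return -R.T@t,R.T@d
def onz(s,px,z,fish=False):
    c,d=ray(s,px,fish);return c+d*(z-c[2])/d[2]
def proj(s,P,fish=False):
    R=cv2.Rodrigues(np.array(s["rvec"],float))[0];p=R@np.array(P,float)+s["tvec"]
    k=1/p[2]
    if fish: r=np.hypot(p[0],p[1]);k=np.arctan2(r,p[2])/r
    return np.array([s["fx"]*p[0]*k+s["cx"],s["fy"]*p[1]*k+s["cy"]])
E
python3 - <<'E'
from h import *
s=dict(np.load("pics/top0.npz"));g=cv2.cvtColor(s["color"],cv2.COLOR_RGB2GRAY)
for nm,z,(x0,y0,x1,y1) in(("sq",.018,(225,170,280,235)),("rd",.018,(312,185,378,238))):
    m=(g[y0:y1,x0:x1]<45).astype(np.uint8);n,l,st,c=cv2.connectedComponentsWithStats(m)
    for i in range(1,n):
        if st[i,4]>15: print(nm,st[i,4],c[i]+[x0,y0],onz(s,c[i]+[x0,y0],z).round(4))
# bender overall dark plate contour, at z 12mm
x0,y0,x1,y1=100,110,185,190
m=(g[y0:y1,x0:x1]<140).astype(np.uint8)
cs=max(cv2.findContours(m,0,2)[0],key=cv2.contourArea);r=cv2.minAreaRect(cs)
print([onz(s,p+[x0,y0],.012).round(3) for p in cv2.boxPoints(r)])
a=cv2.resize(s["color"][105:195,95:195],None,fx=6,fy=6,interpolation=2)
b=cv2.resize(s["color"][165:240,220:285],(0,0),fx=6,fy=6,interpolation=2)
cv2.imwrite("pics/c1.png",cv2.resize(s["color"][105:195,95:195],None,fx=6,fy=6,interpolation=2)[:,:,::-1])
E
```

```text
sq 46 [233.  178.5] [ 0.5145 -0.013   0.018 ]
sq 48 [267.58333333 226.5625    ] [ 0.4128 -0.0853  0.018 ]
rd 45 [367.82222222 194.08888889] [ 0.48   -0.2991  0.018 ]
rd 33 [335.24242424 208.63636364] [ 0.4496 -0.229   0.018 ]
rd 30 [348.4 211.5] [ 0.4434 -0.2568  0.018 ]
rd 52 [320.26923077 228.46153846] [ 0.4081 -0.1965  0.018 ]
[array([0.582, 0.255, 0.012]), array([0.647, 0.149, 0.012]), array([0.573, 0.104, 0.012]), array([0.509, 0.209, 0.012])]
```

View pics/c1.png

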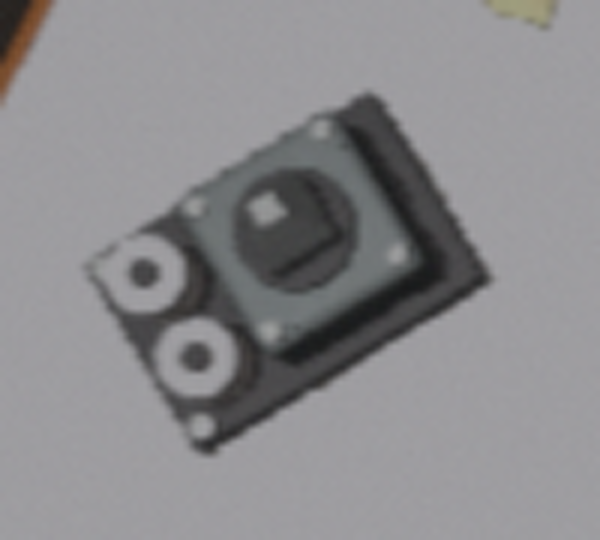

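The crop shows the housing screws at about (323,130), (195,207), (271,331), (397,254), the collar centred on (296,231), the shaft tip at (266,208), and the rollers at (146,273) and (197,358).

```bash
python3 - <<'E'
from h import *
from scipy.spatial.transform import Rotation as Ro
from plant import sensors
s=dict(np.load("pics/top0.npz"))
f=lambda u,z:onz(s,(np.array(u)+.5)/6-.5+[95,105],z)
S=[f(u,.051) for u in((323,130),(195,207),(271,331),(397,254))]
print("screws",np.mean(S,0),[np.linalg.norm(S[i]-S[i-1]).round(4) for i in range(4)])
an=lambda d:np.degrees(np.arctan2(d[1],d[0]))
print("edges",[an(S[i]-S[i-1]) for i in range(4)])
print("collar",f((296,231),.056),"tip",f((266,208),.094))
r=[f(u,.044) for u in((146,273),(197,358))];print("roll",r,an(r[0]-r[1]),an(np.mean(r,0)-f((296,231),.056)))
st=sensors.get_state();R=Ro.from_quat(np.roll(st["ee_rot"],-1)).as_matrix();print(R.round(3))
for n,y in(("y",an(R[:,1])),):print("tool y angle",y,"x",an(R[:,0]))
E
```

```text
screws [0.58543483 0.16735411 0.051     ] [np.float64(0.0496), np.float64(0.0504), np.float64(0.0498), np.float64(0.0497)]
edges [np.float64(30.787502477894364), np.float64(121.50908235686497), np.float64(-148.40864880025384), np.float64(-58.25754409810332)]
collar [0.58442106 0.16640422 0.056     ] tip [0.58588092 0.16749991 0.094     ]
roll [array([0.57199888, 0.21994669, 0.044     ]), array([0.54274995, 0.20227994, 0.044     ])] 31.132543618854598 121.1717265558691
[[ 0.959  0.282 -0.   ]
 [ 0.282 -0.959  0.002]
 [ 0.    -0.002 -1.   ]]
tool y angle -73.6268417548094 x 16.373126337147735
```

```bash
python3 -m pendant '[[93,0.096,-0.0825,0,0,0,0],[93,0.096,-0.0825,0,0,0,0],[93,0.096,-0.0825,0,0,0,0],[93,0.096,-0.0825,0,0,0,0],[93,0.096,-0.0825,0,0,0,0]]' >/dev/null
python3 -m pendant '[[93,0.096,-0.0825,0,0,0,0],[93,0.096,-0.0825,0,0,0,0],[93,0.096,-0.0825,0,0,0,0],[93,0.096,-0.0825,0,0,0,0],[93,0.096,-0.0825,0,0,0,0]]' 
python3 -m pendant '[[93,0.096,-0.0825,0,0,0,0],[93,0.096,-0.0825,0,0,0,0],[93,0.096,-0.0825,0,0,0,0],[93,0.096,-0.0825,0,0,0,0],[93,0.096,-0.0825,0,0,0,0]]' >/dev/null
python3 -m pendant '[[93,0,0,0,0,0,-0.053],[93,0,0,0,0,0,-0.053],[93,0,0,0,0,0,-0.053],[93,0,0,0.1,0,0,0],[93,0,0,0.1,0,0,0]]'
cat >>h.py <<'E'
from scipy.spatial.transform import Rotation as Ro
an=lambda d:np.degrees(np.arctan2(d[1],d[0]))
def tool(st):
    R=Ro.from_quat(np.roll(st["ee_rot"],-1)).as_matrix();return np.array(st["position"]),R
def need(st,xyz,yang):
    """rows total: shift in 300mm units, turn z in 120deg units; yang = wanted tool-y angle"""
    p,R=tool(st);d=R.T@(np.array(xyz)-p)/.3;t=(an(R[:,1])-yang+90)%180-90
    print("pos",p.round(4),"yang",an(R[:,1]).round(2),"tilt",R[:2,2].round(4),"need shift",d.round(4),"turn",round(t/120,4),"F",np.round(st["wrist_force"],1),"w",round(st["gripper_width"],4),"t",st["time"])
E
python3 - <<'E'
from h import *
from plant import sensors,snapshot
need(sensors.get_state(),(.4637,-.0492,.15),-54.6)
s=snapshot("wrist");np.savez("pics/w1.npz",**s);cv2.imwrite("pics/w1.png",s["color"][:,:,::-1])
print(proj(s,(.4637,-.0492,.018),1))
E
```

```text
time: 1.1
position: [0.362, -0.2075, 0.2185]
ee_rot: [-0.0, 0.99, 0.142, -0.0]
wrist_force: [0.6, -0.7, 0.5]
gripper_width: 0.0928
finger_force: 0.0
time: 2.1
position: [0.4654, -0.0498, 0.1584]
ee_rot: [0.001, 0.952, 0.305, 0.001]
wrist_force: [0.9, -0.6, -0.1]
gripper_width: 0.0928
finger_force: 0.0
pos [ 0.4654 -0.0498  0.1584] yang -54.52 tilt [ 0.0021 -0.0008] need shift [-0.0037 -0.0049  0.0281] turn 0.0007 F [ 0.9 -0.6 -0.1] w 0.0928 t 2.1
[251.04635915 190.42156496]
```

View pics/w1.png

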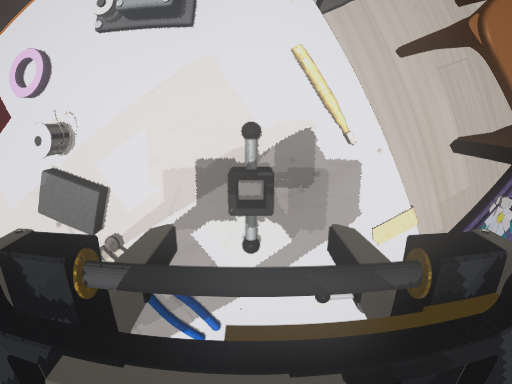

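The wrist view shows the square handle centred between the fingers, with balls at (251,130) and (251,244) and the predicted hub point at (251,190). I check the ball positions and then descend.

```bash
python3 - <<'E'
from h import *
from plant import sensors
s=dict(np.load("pics/w1.npz"))
a,b=onz(s,(251,130),.018,1),onz(s,(251,244),.018,1);print(a,b,(a+b)/2,np.linalg.norm(a-b),an(a-b))
need(sensors.get_state(),(.4637,-.0492,.01),-54.6)
E
python3 -m pendant '[[93,-0.004,-0.005,0.08,0,0,0],[93,0,0,0.08,0,0,0],[93,0,0,0.08,0,0,0],[93,0,0,0.08,0,0,0],[93,0,0,0.08,0,0,0]]' 
python3 -m pendant '[[93,0,0,0.05,0,0,0],[93,0,0,0.025,0,0,0],[93,0,0,0.015,0,0,0],[93,0,0,0,0,0,0]]' 
python3 - <<'E'
from h import *
from plant import sensors
need(sensors.get_state(),(.4637,-.0492,.01),-54.6)
E
```

```text
[ 0.51520747 -0.01241505  0.018     ] [ 0.41407052 -0.08449806  0.018     ] [ 0.464639   -0.04845655  0.018     ] 0.12419598250315371 35.478489084290146
pos [ 0.4619 -0.0486  0.1532] yang -54.54 tilt [-0.007   0.0025] need shift [0.0059 0.008  0.4774] turn 0.0005 F [-2.1  1.7 -3.8] w 0.093 t 2.15
time: 2.65
position: [0.4632, -0.0492, 0.0382]
ee_rot: [0.0, 0.953, 0.304, 0.0]
wrist_force: [0.5, -0.5, -0.5]
gripper_width: 0.0929
finger_force: 0.0
time: 3.05
position: [0.4632, -0.0492, 0.0118]
ee_rot: [-0.0, 0.953, 0.304, -0.0]
wrist_force: [0.0, -0.7, -0.5]
gripper_width: 0.093
finger_force: 0.0
pos [ 0.4632 -0.0492  0.0118] yang -54.55 tilt [-0.0002  0.0001] need shift [0.0015 0.0009 0.0058] turn 0.0004 F [ 0.  -0.7 -0.5] w 0.093 t 3.05
```

```bash
python3 -m pendant '[[44,0.003,0,0.005,0,0,0],[40,0,0,0,0,0,0],[30,0,0,0,0,0,0],[30,0,0,0,0,0,0],[30,0,0,0,0,0,0]]' 35
python3 -m pendant '[[30,0,0,0,0,0,0],[30,0,0,0,0,0,0],[30,0,0,-0.03,0,0,0],[30,0,0,-0.08,0,0,0],[30,0,0,-0.08,0,0,0]]' 
python3 -m pendant '[[30,0,0,-0.1,0,0,0],[30,0,0,-0.1,0,0,0],[30,0,0,-0.1,0,0,0],[30,0,0,-0.04,0,0,0],[30,0,0,0,0,0,0]]' 
python3 - <<'E'
from h import *
from plant import sensors,snapshot
need(sensors.get_state(),(.585,.167,.17),-58.7)
s=snapshot("wrist");np.savez("pics/w2.npz",**s);cv2.imwrite("pics/w2.png",s["color"][:,:,::-1])
E
```

```text
time: 3.55
position: [0.4639, -0.0487, 0.0104]
ee_rot: [0.0, 0.953, 0.305, 0.0]
wrist_force: [0.1, 0.3, 0.9]
gripper_width: 0.0572
finger_force: 0.0
time: 4.05
position: [0.4629, -0.0483, 0.0676]
ee_rot: [-0.001, 0.953, 0.304, -0.001]
wrist_force: [0.3, 0.2, -1.7]
gripper_width: 0.0456
finger_force: 35.0
time: 4.55
position: [0.4647, -0.0489, 0.1707]
ee_rot: [0.001, 0.953, 0.305, 0.001]
wrist_force: [-0.1, -0.4, -2.5]
gripper_width: 0.046
finger_force: 35.0
pos [ 0.4647 -0.0489  0.1707] yang -54.54 tilt [ 0.0035 -0.0012] need shift [ 0.7442 -0.3537  0.003 ] turn 0.0347 F [-0.1 -0.4 -2.5] w 0.046 t 4.55
```

View pics/w2.png

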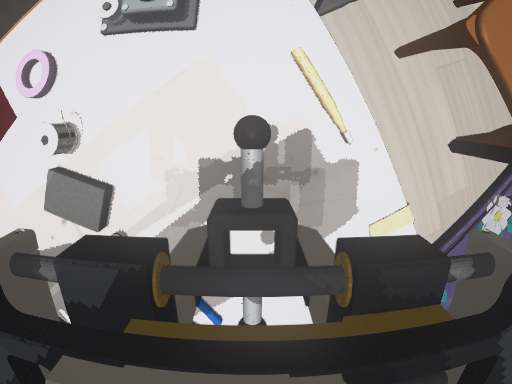

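Handle gripped across its free flats and lifted level: near ball at (252,133), hub at (252,238). I carry it to above the shaft.

```bash
python3 -m pendant '[[30,0.05,-0.024,0,0,0,0],[30,0.09,-0.043,0,0,0,0],[30,0.1,-0.047,0,0,0,0],[30,0.1,-0.047,0,0,0,0],[30,0.1,-0.047,0,0,0,0]]' >/dev/null
python3 -m pendant '[[30,0.1,-0.047,0,0,0,0],[30,0.1,-0.047,0,0,0,0],[30,0.07,-0.034,0,0,0,0],[30,0.034,-0.017,0,0,0,0],[30,0,0,0,0,0,0.035]]' >/dev/null
python3 -m pendant '[[30,0,0,0,0,0,0],[30,0,0,0,0,0,0],[30,0,0,0,0,0,0]]'
python3 - <<'E'
from h import *
from plant import sensors,snapshot
s=dict(np.load("pics/w2.npz"));c,d=ray(s,(252,133),1)
R=np.array([[np.cos(np.radians(35.45))],[np.sin(np.radians(35.45))]])[:,0]
k=((np.array([.4647,-.0489])-c[:2])@R+.062)/(d[:2]@R);print("ball z at lift",(c+d*k),"expected z",.1707-.0104+.018)
need(sensors.get_state(),(.585,.167,.17),-58.7)
for n in("wrist","top","scene"):
    s=snapshot(n);np.savez(f"pics/{n}3.npz",**s);cv2.imwrite(f"pics/{n}3.png",s["color"][:,:,::-1])
E
```

```text
time: 5.9
position: [0.5837, 0.1664, 0.1687]
ee_rot: [-0.0, 0.963, 0.27, -0.001]
wrist_force: [0.8, -0.5, -2.3]
gripper_width: 0.0455
finger_force: 35.0
ball z at lift [ 0.51476568 -0.01232125  0.16322516] expected z 0.1783
pos [0.5837 0.1664 0.1687] yang -58.72 tilt [-0.0011 -0.0003] need shift [ 0.0047  0.0004 -0.0045] turn -0.0002 F [ 0.8 -0.5 -2.3] w 0.0455 t 5.9
```

View pics/wrist3.png

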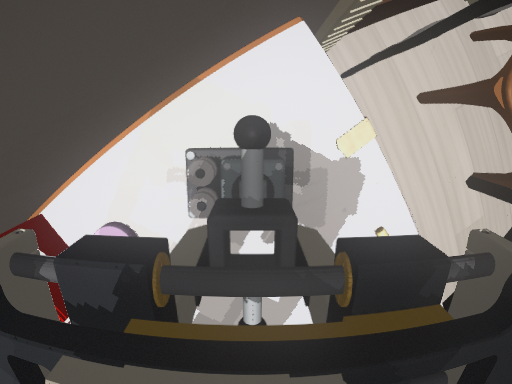

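The wrist view shows the plate square with the tool, rollers at (200,173) and (201,206), and the handle ball at (252,133) and hub as before. I check the calibration and the handle's height in the grasp.

```bash
python3 - <<'E'
from h import *
s=dict(np.load("pics/wrist3.npz"))
r=[onz(s,u,.044,1) for u in((200,173),(201,206))];print("rollers",r,an(r[0]-r[1]))
P=lambda x,y:onz(s,(x,y),.012,1)
print("plate corners",[P(*u).round(4) for u in((187,149),(294,149))])
c,d=ray(s,(252,133),1);print("cam",c)
th=np.radians(31.3);u=np.array([np.cos(th),np.sin(th)])
k=((np.array([.5837,.1664])-c[:2])@u+.062)/(d[:2]@u);print("ball z",(c+d*k),"exp",.1687-.0104+.018)
print(proj(s,[.5837+.062*u[0],.1664+.062*u[1],.1763],1))
# ball apparent radius -> range
g=cv2.cvtColor(s["color"],cv2.COLOR_RGB2GRAY)
m=(g[112:153,230:275]<70).astype(np.uint8);print("ball px cols",m[21].sum(),"expected",2*np.arcsin(.01/np.linalg.norm([*(.5837+.062*u[:1]-c[:1]),.1664+.062*u[1]-c[1],.1763-c[2]]))*s["fx"])
for n in("top","scene"):
  s=dict(np.load(f"pics/{n}3.npz"));print(n,"bal exp",[proj(s,[.5837+e*u[0],.1664+e*u[1],.1763]) for e in(.062,-.062)])
a=cv2.imread("pics/scene3.png");cv2.imwrite("pics/c3.png",cv2.resize(a[80:280,80:280],None,fx=3,fy=3,interpolation=2))
E
```

```text
rollers [array([0.57334148, 0.22171889, 0.044     ]), array([0.54401806, 0.20422418, 0.044     ])] 30.820815776464116
plate corners [array([0.5819, 0.2498, 0.012 ]), array([0.6424, 0.1494, 0.012 ])]
cam [0.6398422  0.20142155 0.33442556]
ball z [0.63628171 0.19925942 0.16299791] exp 0.17629999999999998
[253.43898144 133.60836322]
ball px cols 10 expected 37.61699762076189
top bal exp [array([110.22713865, 102.79491423]), array([146.56436527, 162.71893268])]
scene bal exp [array([119.07695898, 153.54999141]), array([184.9337744 , 160.89604446])]
```

View pics/c3.png

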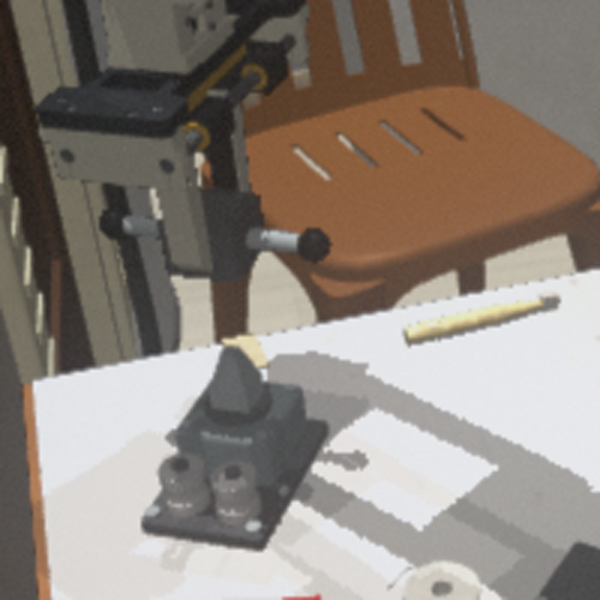

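The scene crop shows the gripped handle level, with its balls at full-image (185,161) and (118,154), exactly where predicted. The wrist plate corners give an axis of (0.585, 0.167) and a yaw of 31.1°. I trim the position and descend.

```bash
python3 -m pendant '[[30,0.005,0,0.03,0,0,0],[30,0,0,0.05,0,0,0],[30,0,0,0.05,0,0,0],[30,0,0,0.05,0,0,0],[30,0,0,0.02,0,0,0]]'
python3 -m pendant '[[30,0,0,0.02,0,0,0],[30,0,0,0.02,0,0,0],[30,0,0,0.02,0,0,0],[30,0,0,0.01,0,0,0],[30,0,0,0,0,0,0]]'
python3 - <<'E'
from h import *
from plant import sensors
need(sensors.get_state(),(.585,.167,.0664),-58.8)
E
```

```text
time: 6.55
position: [0.5842, 0.1677, 0.107]
ee_rot: [-0.0, 0.963, 0.269, -0.002]
wrist_force: [-0.3, 1.2, -1.3]
gripper_width: 0.0459
finger_force: 35.0
time: 7.05
position: [0.5852, 0.1678, 0.0878]
ee_rot: [-0.0, 0.963, 0.269, -0.0]
wrist_force: [-0.2, 0.0, -2.5]
gripper_width: 0.0458
finger_force: 35.0
pos [0.5852 0.1678 0.0878] yang -58.74 tilt [-0.0005 -0.0001] need shift [-0.0021  0.002   0.0714] turn 0.0005 F [-0.2  0.  -2.5] w 0.0458 t 7.05
```

```bash
python3 -m pendant '[[30,0,0,0.01,0,0,0],[30,0,0,0.01,0,0,0],[30,0,0,0.01,0,0,0],[30,0,0,0.005,0,0,0],[30,0,0,0,0,0,0]]'
python3 - <<'E'
from h import *
from plant import sensors
need(sensors.get_state(),(.585,.167,.0664),-58.8)
E
```

```text
time: 7.55
position: [0.5852, 0.1678, 0.0773]
ee_rot: [-0.0, 0.963, 0.269, -0.0]
wrist_force: [-0.2, 0.2, -1.9]
gripper_width: 0.046
finger_force: 35.0
pos [0.5852 0.1678 0.0773] yang -58.74 tilt [-0.0007 -0.0001] need shift [-0.002   0.0021  0.0363] turn 0.0005 F [-0.2  0.2 -1.9] w 0.046 t 7.55
```

Past the taper with no contact force, so I seat it.

```bash
python3 -m pendant '[[30,0,0,0.01,0,0,0],[30,0,0,0.01,0,0,0],[30,0,0,0.008,0,0,0],[30,0,0,0.003,0,0,0],[30,0,0,0,0,0,0]]'
python3 - <<'E'
from h import *
from plant import sensors
need(sensors.get_state(),(.585,.167,.0664),-58.8)
E
```

```text
time: 8.05
position: [0.5853, 0.1679, 0.0681]
ee_rot: [-0.0, 0.963, 0.269, -0.0]
wrist_force: [0.7, 1.0, -2.4]
gripper_width: 0.0457
finger_force: 35.0
pos [0.5853 0.1679 0.0681] yang -58.75 tilt [-0.0005 -0.    ] need shift [-0.0022  0.002   0.0055] turn 0.0004 F [ 0.7  1.  -2.4] w 0.0457 t 8.05
```

```bash
python3 -m pendant '[[30,0,0,0.004,0,0,0],[30,0,0,0,0,0,0],[60,0,0,0,0,0,0],[60,0,0,0,0,0,0],[60,0,0,0,0,0,0]]' 
python3 -m pendant '[[80,0,0,0,0,0,0],[80,0,0,0,0,0,0],[80,0,0,0,0,0,0]]'
python3 -m pendant '[[80,0,0,-0.03,0,0,0],[80,0,0,-0.07,0,0,0],[80,0,0,-0.1,0,0,0],[80,0,0,-0.1,0,0,0],[80,0,0,-0.1,0,0,0]]'
python3 -m pendant '[[80,-0.12,0.05,0,0,0,0],[80,-0.12,0.05,0,0,0,0],[80,-0.12,0.05,0,0,0,0],[80,-0.12,0.05,0,0,0,0],[80,0,0,0,0,0,0]]'
python3 - <<'E'
from h import *
from plant import snapshot
a=[]
th=np.radians(31.2);u=np.array([np.cos(th),np.sin(th)])
for n,(x,y,w,h) in(("scene",(100,150,130,120)),("top",(95,90,130,120))):
    s=snapshot(n);a.append(cv2.resize(s["color"][y:y+h,x:x+w],None,fx=3,fy=3,interpolation=2))
    for e in(.062,-.062):
        p=proj(s,[.585+e*u[0],.167+e*u[1],.074]);print(n,"ball exp crop",((p-[x,y]+.5)*3-.5).round(1))
cv2.imwrite("pics/f.png",np.hstack(a)[:,:,::-1])
E
```

```text
time: 8.55
position: [0.5858, 0.1679, 0.0676]
ee_rot: [0.0, 0.963, 0.269, 0.0]
wrist_force: [0.1, 0.7, 0.8]
gripper_width: 0.0593
finger_force: 0.0
time: 8.85
position: [0.5855, 0.1679, 0.0672]
ee_rot: [0.0, 0.963, 0.269, 0.0]
wrist_force: [-0.4, -0.2, -1.1]
gripper_width: 0.0777
finger_force: 0.0
time: 9.35
position: [0.5854, 0.1679, 0.189]
ee_rot: [0.0, 0.963, 0.269, 0.0]
wrist_force: [0.1, 0.6, -0.7]
gripper_width: 0.0801
finger_force: 0.0
time: 9.85
position: [0.4912, 0.0392, 0.188]
ee_rot: [0.001, 0.963, 0.268, -0.001]
wrist_force: [-0.2, 0.6, -0.3]
gripper_width: 0.0799
finger_force: 0.0
scene ball exp crop [ 85.5 151.7]
scene ball exp crop [270.3 176.3]
top ball exp crop [92.8 76. ]
top ball exp crop [188.8 234.7]
```

View pics/f.png

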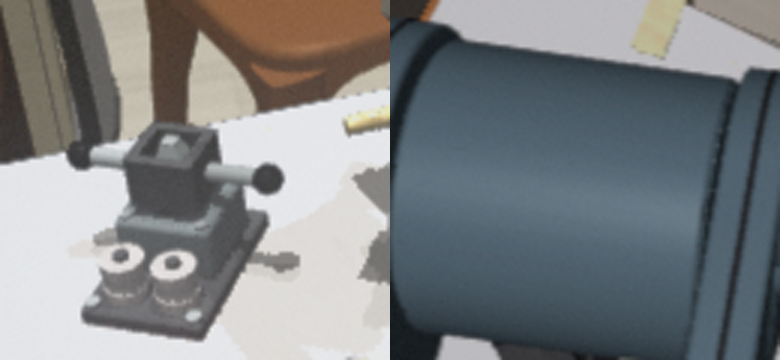

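The left crop shows the handle on the shaft, level, with the tip visible in the hole. Its balls are at (80,154) and (267,179), within about 2 full-image pixels of the seated prediction. The arm hides the bender in the top view, and the gripper is clear.

```bash
python3 -c "
from plant import workorder
print(workorder.sign_off())"
```

```text
the job is handed in; nothing more can be done
None
```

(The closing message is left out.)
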